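# Pack the staining jar and close the kit carton

## Robot

A 6-joint arm with a two-finger parallel gripper is mounted at the origin on a cart in front of the work surface, level with it; the furniture and walls round the work are solid. World frame = base frame: x ahead of the robot, y to its left, z up, the work surface at z = 0. Lengths are in mm, angles in rad, forces in N, time in s.
With the tool pointing down it reaches from about 375 to 925 mm from the base axis. Payload 5.7 kg.
Tool frame: the origin (TCP) lies between the finger pads; the fingertips stand r.tip_reach ahead of it and the grasp point (between the pads) lies 3 mm ahead of it (r.tip_reach is the distance from the TCP to the fingertips, in mm); z points along the fingers, y is the line along which they close (so a half turn about z gives the same grasp; the last joint's range is limited). The gripper opens to 88 mm and grips with 3 to 60 N. Pads are 20 mm wide; open, the fingers measure 115 mm over their backs; the gripper's body (75 mm by 178 mm) begins 61 mm behind the grasp point.
Start: joints at [-1.301, 0.359, 1.51, -0, 1.272, -0.115], TCP at [225.207, -556.099, 244.623] pointing down, gripper open.
Joint ranges: [-2.97, 2.97], [-1.01, 2.36], [0.21, 2.38], [-0.96, 4.11], [0.2, 2.71], [-2.98, 2.98]. Speed limits (rad/s): [2.39, 2.39, 3.14, 3.14, 3.14, 3.14].

## Interface

Orientations are given as a unit quaternion [x, y, z, w].
In Python, from station import r gives the robot as it stands.
- The arm moves only by the tool servo_tool, never from a script. Its argument "deltas" is text: rows parted by semicolons, each of 7 numbers parted by spaces: the finger opening in mm, from 0 to 87.8, then the shift along the world's x, y, z in mm, then the turn, a rotation vector about the world's x, y, z in rad. In form: fingers dx dy dz wx wy wz; .... A call has 1 to 10 rows; each row shifts and turns the commanded pose from where the row before left it; what a row does not reach is not made up. A row lasts 1/8 s, in which the tool goes at most 62.5 mm and 10.7 degrees, less where a joint would pass 70% of its speed; a pose out of reach is approached as far as the arm can. A call with a gripper value outside its range is refused whole. The fingers move at their own pace and stop on an object; "newtons" is the grip in N (left out, the last holds). Time passes only in rows, so rows that do not move let the fingers close. It gives the time, the measured TCP pose, the force, the opening and the grip force at its end, in the units of the state.
- r.observe(): the state, without advancing time (a new reading comes with each control period).
- r.grab_frame(name): name is "scene" or "top" or "wrist"; returns the picture (400x640x3 uint8, red, green, blue); there is no depth.
- r.calibration(name): a dict with "intrinsics" (3x3 intrinsics, pixels), "R" (3x3) and "t" (3): a world point X has camera coordinates R X + t. Camera axes: x right, y down, z forward; pixel columns grow to the right and rows downward; lengths in mm; the calibration is good to about 2 mm. The wrist camera is an equidistant fisheye: a pixel r from the principal point sees the ray r / f radians off the axis. A picture is of the moment at which its call begins: read the wrist's pose just before it. calibration takes no time and is no camera call; for the wrist camera it gives the pose at the moment of the call.
- r.finish_job(): hands the job in; it is judged then, once.
Trained networks look in the newest picture that a camera, given by its name, has taken for a name from the list of things; names that differ only in an ending like _2 or _b are one class to them, and where a whole thing is asked for, a point or a joint stands for the part that bears it (a point fixed in the world has none). Each returns a list of dicts, best first, with "score" (0 to 1); they miss things now and then, are a little off and sometimes report something else, mostly with a low value. They report only what shows in the picture. A call takes as long as a camera call.
- r.outline_of(camera, name): "region" (400x640 bool, what is visible of it) and "xy" ([column, row] in pixels, amid what is visible of it).
The state is a dict: "time": time; "joint_pos": joint angles; "qd": joint speeds; "joint_efforts": joint torques, N m; "position": TCP position; "tool_rot": TCP orientation; "force": force on the tool from outside, world axes, zero at the start; "torque": the same for the moment, N m; "gripper_width": finger opening in mm; "grip_force": force on a finger pad.
Only numpy, scipy, OpenCV 4.12 (cv2) and the standard library are available. Lean on these libraries where they do the work, as an engineer would, in place of code of your own. Each camera call takes 0.05 s, during which the arm holds its last target. There are 200 camera calls.

## Task

Put the staining jar that lies on its side on the bench back into its kit carton and close the carton. First stand the jar upright on the bench and let go of it, so that you can take it afresh from above between the open flaps; then set it down upright in the empty pocket, without dropping it. Now fold both side dust flaps down flat, and only then fold the big lid flap over them until it is fully closed with its tongue inside the front wall; leave the timer, the cover glass box and the scissors where they are.

Things in the scene. Friction and masses are not known exactly. Their poses are not given: they have to be found in the camera images.
- jar: staining jar to be packed: clear, violet inside, black screw lid; 98 mm tall, body 53 mm across up to 82 mm, lid 50 mm across from 82 to 98 mm; about 0.16 kg. It starts lying on its side on the bench (it can roll); its own z runs from foot to lid, origin at the centre of its foot. The hand can raise it by a quarter turn, leaning 45 degrees to the lid side at first and 45 to the foot side at last.
- carton: open brown kit carton, fixed to the bench; origin under its centre, x from the front to the lid's crease, y to its left side. Outside 166 (x) x 156 (y) mm, rim at z 112, walls 3. Inside a white insert 45 high with two large pockets at x -25, y +-39 (left one empty, the right holds an identical jar) and two small ones at x 47 with dropper bottles 88 high. No flap on the front.
- empty_pocket (a point): centre of the empty left pocket at its floor, 3 mm above the bench, carton axes; pocket 59 mm square, 42 mm deep, mouth bevelled 3 mm. A jar standing in it ends 11 mm under the rim. Wide hands: close the fingers along carton x, there is 55 mm from its centre to the front wall, 36 mm to the left wall.
- dust_left (a joint): side dust flap on the carton's left: crease along x at carton y 78, z 112; 60 mm long from the crease, 150 mm wide (128 at the free edge), 3 mm thick. 0 = folded down flat over the opening, 1.57 upright, larger = leaning outward. It stays where it is left; moves with under 1 N at the edge.
- dust_right (a joint): side dust flap on the carton's right: crease along x at carton y -78, z 112; otherwise as the left one, mirrored.
- lid (a joint): lid flap: crease along y at carton x 83, z 115; 163 mm long, 154 wide, 3 thick (its underside 1 mm over the crease), with a 26 mm tongue at its free edge, square to it. 0 = closed, level on the dust flaps with the tongue inside the front wall; 1.57 upright, larger = leaning back. Closed, its top is 119 above the bench. Stays where it is left; moves with under 1 N.
- timer: white timer, 66 x 66 x 20 mm, a bystander, between the carton and a tall fixed microscope (x over 0.53, y 0.30 to 0.60 in the robot's frame; nearer the robot the bench is free); origin at the centre of its underside
- cover_glass_box: small white and yellow box, 36 x 54 x 22 mm, a bystander; origin at the centre of its underside
- scissors: scissors with blue bows, 87 x 199 x 9 mm, a bystander; origin near the middle of the underside

How it is judged:
By the outcome, as a careful person would: the job done as asked, in the order asked, and still so for the second after the job is handed in, with the robot touching nothing.
It also fails if it takes over 72 s, if anything falls off the work surface, if the arm or the gripper's body presses on something with over 40 N, if the wrist force passes 120 N, or if a joint passes its speed limit or range.

## Working session

There is one attempt and no reset: what is moved stays moved. The work goes in short steps, Python scripts to look and compute and a tool call to move; the robot and the scene stay as the last step left them, time stands still between calls to the robot, and variables do not carry over. Pictures are saved under pics/ and viewed, at most 10 in all, crops included, and the job is handed in when it is done.

Besides the shell and the picture viewer there is one more tool, called after "Request:" by a JSON object that holds its "fn" and its "kwargs". servo_tool: Moves the arm, as the interface text tells. Its arguments: {"type":"object","properties":{"deltas":{"type":"string"},"newtons":{"type":"number"}},"required":["deltas"]}

```bash
ls; mkdir -p pics; cat > h.py <<'E'
import numpy as np, cv2
from station import r
from scipy.spatial.transform import Rotation as Ro
def proj(c,P):
    P=np.atleast_2d(P).astype(float); q=P@np.array(c["R"]).T+np.array(c["t"]); K=np.array(c["intrinsics"])
    return (q@K.T)[:,:2]/q[:,2:3]
def ray(c,uv,z,fish=False):
    K=np.array(c["intrinsics"]); R=np.array(c["R"]); t=np.array(c["t"])
    uv=np.atleast_2d(uv).astype(float); d=np.c_[(uv[:,0]-K[0,2])/K[0,0],(uv[:,1]-K[1,2])/K[1,1],np.ones(len(uv))]
    if fish:
        a=np.hypot(d[:,0],d[:,1]); s=np.where(a>1e-9,np.sin(a)/np.maximum(a,1e-9),1); d=np.c_[d[:,0]*s,d[:,1]*s,np.cos(a)]
    d=d@R; o=-R.T@t; return o+d*((z-o[2])/d[:,2])[:,None]
def save(im,n): cv2.imwrite("pics/"+n,im[:,:,::-1])
E
python3 - <<'E'
from h import *
print(r.tip_reach, r.observe())
for cam in ("scene","top"):
    im=r.grab_frame(cam); save(im,cam+"0.png"); c=r.calibration(cam); print(cam,{k:np.round(v,3).tolist() for k,v in c.items()})
    for n in ("jar","carton","timer","cover_glass_box","scissors","lid","dust_left","dust_right"):
        for o in r.outline_of(cam,n)[:2]:
            m=o["region"].astype(np.uint8); cn=max(cv2.findContours(m,0,2)[0],key=cv2.contourArea)
            b=cv2.boxPoints(cv2.minAreaRect(cn)); print(n,round(o["score"],2),np.round(o["xy"]),np.round(b).tolist(), np.round(ray(c,b,0)[:,:2]).tolist() if cam=="top" else "")
E
```

```text
pics
22.0 {'time': 0.0, 'joint_pos': array([-1.30108131e+00,  3.59480727e-01,  1.51140010e+00,  5.98235476e-06,
        1.27251674e+00, -1.15105436e-01]), 'qd': array([-0.00072219, -0.00133675,  0.00013716,  0.00085839,  0.0001243 ,
       -0.00210704]), 'joint_efforts': array([ 1.30123295e-03, -5.15371943e+01, -2.70726979e+01,  6.75077434e-02,
        3.50770389e-02, -1.34639340e-04]), 'position': array([ 225.05561461, -555.50135315,  243.83632837]), 'tool_rot': array([ 9.81545959e-01,  1.91224254e-01, -6.68450310e-05, -8.99982693e-04]), 'force': array([ 0.8608939 , -0.06554979,  0.36261763]), 'torque': array([-0.05062226, -0.00488701, -0.01812085]), 'grip_force': 0.0, 'gripper_width': 87.41130483243384}
scene {'intrinsics': [[418.569, 0.0, 323.121], [0.0, 418.569, 187.882], [0.0, 0.0, 1.0]], 'R': [[-0.918, -0.395, -0.015], [-0.255, 0.621, -0.741], [0.303, -0.677, -0.671]], 't': [582.044, 90.012, 1253.588]}
jar 0.79 [363. 214.] [[352.0, 200.0], [370.0, 200.0], [371.0, 235.0], [353.0, 236.0]] 
carton 0.61 [368. 140.] [[312.0, 165.0], [332.0, 76.0], [415.0, 94.0], [395.0, 184.0]] 
tim
[... 1582 characters left out ...]
 258.0]] [[402.0, 663.0], [484.0, 645.0], [446.0, 496.0], [366.0, 515.0]]
scissors 0.46 [322. 178.] [[310.0, 165.0], [332.0, 165.0], [332.0, 188.0], [310.0, 188.0]] [[639.0, 246.0], [641.0, 182.0], [574.0, 181.0], [573.0, 244.0]]
lid 0.65 [444. 172.] [[407.0, 154.0], [486.0, 154.0], [486.0, 187.0], [407.0, 187.0]] [[679.0, -34.0], [685.0, -263.0], [589.0, -262.0], [583.0, -35.0]]
dust_left 0.91 [402. 223.] [[397.0, 193.0], [404.0, 193.0], [406.0, 249.0], [398.0, 249.0]] [[564.0, -6.0], [565.0, -27.0], [406.0, -32.0], [405.0, -10.0]]
dust_right 0.95 [474. 220.] [[465.0, 191.0], [482.0, 190.0], [485.0, 250.0], [468.0, 250.0]] [[575.0, -201.0], [579.0, -251.0], [410.0, -257.0], [406.0, -208.0]]
```

```bash
python3 - <<'E'
import cv2,numpy as np
a=cv2.imread("pics/top0.png")[130:290,270:510]; b=cv2.imread("pics/scene0.png")[60:260,270:440]
cv2.imwrite("pics/c1.png",cv2.resize(a,None,fx=3.3,fy=3.3,interpolation=2)); cv2.imwrite("pics/c2.png",cv2.resize(b,None,fx=3,fy=3,interpolation=2))
E
```

```text
(no output)
```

View pics/c1.png

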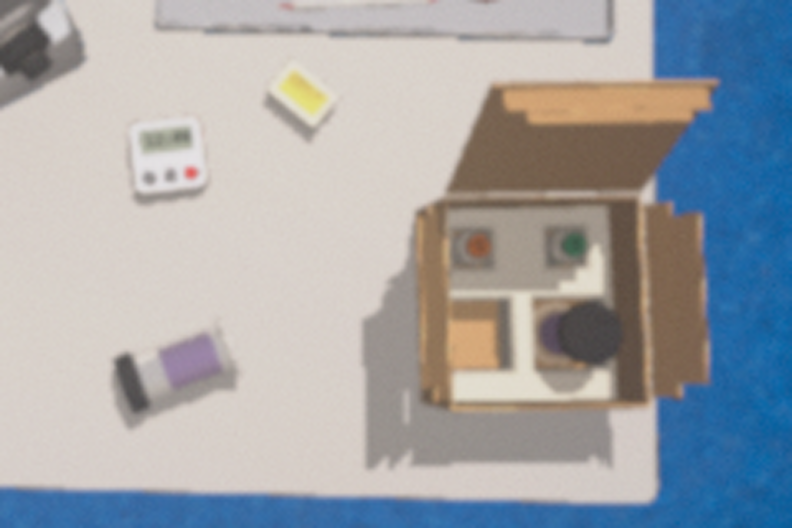

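View pics/c2.png

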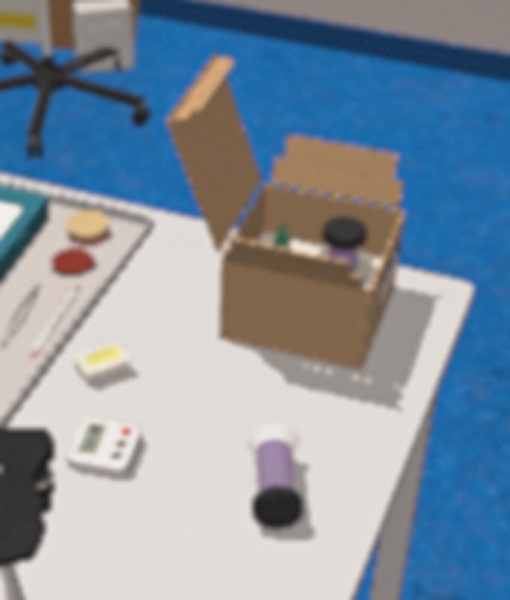

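The top view shows the jar with its lid at crop (130,382) and foot at (228,345). The carton rim corners are at about (437,405), (648,405), (640,198) and (445,200). The left flap is near upright and the right flap and lid lean outward. The scene view agrees.

```bash
python3 - <<'E'
from h import *
from scipy.optimize import least_squares
c=r.calibration("top"); s=r.calibration("scene")
t=lambda p:np.array(p)/3.3+[270,130]
sc=lambda p:np.array(p)/3+[270,60]
px=t([(437,405),(648,405),(640,198),(445,200)])
print(np.round(ray(c,px,112)))
L=np.array([(-83,78,112),(-83,-78,112),(83,-78,112),(83,78,112)],float)
sL=np.array([(-83,78,112),(83,78,112),(83,78,0),(-83,78,0)],float); spx=sc([(368,278),(228,245),(221,338),(360,364)])
def W(p,l): 
    R=Ro.from_euler("z",p[2]).as_matrix(); return l@R.T+[p[0],p[1],0]
f=lambda p:np.r_[(proj(c,W(p,L))-px).ravel(),(proj(s,W(p,sL))-spx).ravel()]
q=least_squares(f,[500,-130,0],loss="soft_l1"); p=q.x; print("carton",p,np.round(q.fun,1))
np.save("carton.npy",p)
# flap angles: match free edge
def lfl(a,sg): # flap free edge mid
    return W(p,np.array([(x,sg*(78-60*np.cos(a)),112+60*np.sin(a)) for x in (-64,64)]))
for a in np.arange(1.0,2.6,.15):
    print(round(a,2),"L",np.round((proj(c,lfl(a,1))-[270,130])*3.3).tolist(),"R",np.round((proj(c,lfl(a,-1))-[270,130])*3.3).tolist(),
     "lid",np.round((proj(c,W(p,np.array([(83-163*np.cos(a),y,115+163*np.sin(a)) for y in (77,-77)])))-[270,130])*3.3).tolist(),"Rs",np.round((proj(s,lfl(a,-1))-[270,60])*3).tolist())
print("jar lid/foot", np.round(ray(c,t([(118,360),(145,408),(207,327),(233,378)]),26),0).tolist())
print("scene lid/foot",np.round(ray(s,sc([(277,507),(274,440)]),26)).tolist())
print("timer",np.round(ray(c,t([(168,157)]),20)).tolist(), "cgb", np.round(ray(c,t([(300,97)]),22)))
E
```

```text
[[ 400.    1.  112.]
 [ 405. -162.  112.]
 [ 566. -157.  112.]
 [ 560.   -4.  112.]]
carton [ 4.81993911e+02 -8.27081958e+01  2.37669959e-02] [ 3.2  1.4  0.3  1.5  0.6 -0.4 -0.5 -1.2  0.5  3.6 -3.   3.4 -1.2 -1.
 -0.1  1.9]
1.0 L [[506.0, 388.0], [502.0, 215.0]] R [[630.0, 388.0], [624.0, 215.0]] lid [[493.0, 305.0], [722.0, 305.0]] Rs [[387.0, 182.0], [274.0, 160.0]]
1.15 L [[497.0, 388.0], [493.0, 214.0]] R [[643.0, 388.0], [637.0, 214.0]] lid [[497.0, 272.0], [728.0, 272.0]] Rs [[389.0, 175.0], [276.0, 153.0]]
1.3 L [[487.0, 388.0], [483.0, 214.0]] R [[656.0, 388.0], [650.0, 214.0]] lid [[499.0, 237.0], [732.0, 237.0]] Rs [[391.0, 169.0], [279.0, 147.0]]
1.45 L [[475.0, 388.0], [471.0, 213.0]] R [[669.0, 388.0], [663.0, 214.0]] lid [[501.0, 200.0], [734.0, 200.0]] Rs [[393.0, 163.0], [281.0, 142.0]]
1.6 L [[463.0, 388.0], [459.0, 213.0]] R [[681.0, 388.0], [675.0, 214.0]] lid [[500.0, 163.0], [733.0, 163.0]] Rs [[395.0, 159.0], [284.0, 138.0]]
1.75 L [[450.0, 388.0], [447.0, 213.0]] R [[693.0, 388.0], [687.0, 214.0]] lid [[498.0, 127.0], [730.0, 128.0]] Rs [[397.0, 156.0], [286.0,
[... 247 characters left out ...]
, [717.0, 64.0]] Rs [[400.0, 152.0], [290.0, 131.0]]
2.2 L [[414.0, 387.0], [411.0, 215.0]] R [[721.0, 388.0], [714.0, 215.0]] lid [[485.0, 38.0], [708.0, 38.0]] Rs [[401.0, 153.0], [292.0, 132.0]]
2.35 L [[403.0, 387.0], [400.0, 215.0]] R [[726.0, 388.0], [720.0, 216.0]] lid [[479.0, 17.0], [698.0, 17.0]] Rs [[402.0, 154.0], [294.0, 133.0]]
2.5 L [[393.0, 387.0], [391.0, 216.0]] R [[730.0, 387.0], [724.0, 217.0]] lid [[472.0, 1.0], [687.0, 1.0]] Rs [[403.0, 157.0], [295.0, 136.0]]
jar lid/foot [[427.0, 251.0, 26.0], [388.0, 228.0, 26.0], [456.0, 177.0, 26.0], [414.0, 154.0, 26.0]]
scene lid/foot [[407.0, 242.0, 26.0], [440.0, 158.0, 26.0]]
timer [[601.0, 214.0, 20.0]] cgb [[656. 101.  22.]]
```

Carton at about (482,-83), yaw 0.024, with flaps near 2.1 and 1.95 and the lid near 1.95. Jar about (422,200), axis foot→lid about (-0.35,0.94). I'll go above the jar now.

Request:
{"fn": "servo_tool", "kwargs": {"deltas": "87 34 43 20 0 0 0.172; 87 34 43 20 0 0 0.172; 87 34 43 20 0 0 0.172; 87 34 43 20 0 0 0.172; 87 34 43 20 0 0 0.172; 87 34 43 20 0 0 0.172; 87 0 55 0 0 0 0.172; 87 0 55 0 0 0 0.172; 87 0 55 0 0 0 0.172; 87 0 55 0 0 0 0", "newtons": 15}}

```text
time: 2.15
position: [429.0, -76.4, 364.8]
tool_rot: [0.568, 0.823, 0.0, 0.0]
force: [-0.1, -0.4, 0.5]
gripper_width: 87.2
grip_force: 0.0
```

Request:
{"fn": "servo_tool", "kwargs": {"deltas": "87 0 55 0 0 0 0; 87 0 55 0 0 0 0; 87 0 55 0 0 0 0; 87 0 55 0 0 0 0; 87 0 55 -15 0 0 0; 87 0 5 -15 0 0 0; 87 0 0 0 0 0 0"}}

```text
time: 3.02
position: [428.2, 201.5, 333.3]
tool_rot: [0.568, 0.823, -0.001, -0.001]
force: [0.3, -0.6, 0.5]
gripper_width: 87.2
grip_force: 0.0
```

```bash
cat > jar.py <<'E'
from h import *
import sys
o=r.observe(); print(o["time"],o["position"],o["tool_rot"],np.round(o["joint_pos"],2))
c=r.calibration("wrist"); im=r.grab_frame("wrist"); save(im,sys.argv[1])
print({k:np.round(v,3).tolist() for k,v in c.items()})
for n in ("jar","carton"):
  for q in r.outline_of("wrist",n)[:2]:
    m=q["region"].astype(np.uint8); cn=max(cv2.findContours(m,0,2)[0],key=cv2.contourArea)
    b=cv2.boxPoints(cv2.minAreaRect(cn)); print(n,q["score"],np.round(b).tolist(),np.round(ray(c,b,26,True)[:,:2]).tolist())
E
python3 jar.py w1.png
```

```text
3.025 [428.163751   201.49112586 333.33906818] [ 5.67727851e-01  8.23214632e-01 -1.47521324e-03 -7.61814836e-04] [ 0.29  0.1   1.64 -0.    1.41 -0.07]
{'intrinsics': [[309.707, 0.0, 319.668], [0.0, 309.707, 202.889], [0.0, 0.0, 1.0]], 'R': [[0.935, 0.356, -0.004], [0.342, -0.895, 0.288], [0.099, -0.271, -0.958]], 't': [-470.706, -26.888, 488.729]}
jar 0.6 [[300.0, 131.0], [334.0, 131.0], [335.0, 200.0], [301.0, 200.0]] [[382.0, 239.0], [428.0, 258.0], [467.0, 162.0], [419.0, 143.0]]
carton 0.69 [[232.0, 375.0], [232.0, 335.0], [374.0, 336.0], [374.0, 377.0]] [[408.0, -283.0], [384.0, -159.0], [637.0, -60.0], [691.0, -170.0]]
```

View pics/w1.png

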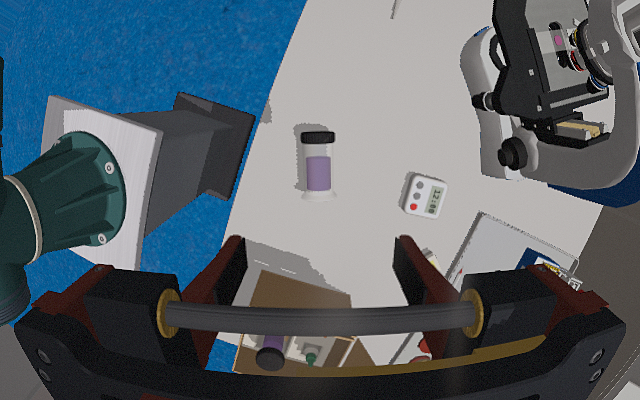

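Jar axis is clear: lid end at pixel (318,131), foot at (318,199), which gives centre (424,200) and direction (-0.37,0.93). I'll lean 45° to the lid side and go down.

Request:
{"fn": "servo_tool", "kwargs": {"deltas": "87 -6.5 14 -45 -0.146 -0.058 0; 87 -6.5 14 -45 -0.146 -0.058 0; 87 -6.5 14 -45 -0.146 -0.058 0; 87 -6.5 14 -45 -0.146 -0.058 0; 87 -6 15 -45 -0.146 -0.058 0; 87 0 0 0 0 0 0; 87 0 0 0 0 0 0"}}

```text
time: 4.05
position: [398.3, 272.4, 111.1]
tool_rot: [0.526, 0.76, -0.212, 0.318]
force: [-0.1, -0.1, 1.0]
gripper_width: 87.2
grip_force: 0.0
```

```bash
python3 - <<'E'
from h import *
o=r.observe(); print(np.round(o["joint_pos"],2),Ro.from_quat(o["tool_rot"]).as_matrix().round(3).tolist())
E
python3 jar.py w2.png
```

```text
[ 0.91  0.64  1.73 -0.68  1.31  0.92] [[-0.245, 0.934, 0.261], [0.664, 0.357, -0.656], [-0.706, 0.012, -0.708]]
4.05 [398.32388598 272.42705098 111.13311317] [ 0.52577176  0.75997494 -0.21186341  0.31798749] [ 0.91  0.64  1.73 -0.68  1.31  0.92]
{'intrinsics': [[309.707, 0.0, 319.668], [0.0, 309.707, 202.889], [0.0, 0.0, 1.0]], 'R': [[0.934, 0.358, 0.012], [0.16, -0.447, 0.88], [0.32, -0.82, -0.475]], 't': [-470.876, -4.834, 305.697]}
jar 0.92 [[282.0, 140.0], [349.0, 140.0], [349.0, 246.0], [282.0, 246.0]] [[376.0, 266.0], [417.0, 280.0], [502.0, 104.0], [426.0, 78.0]]
carton 0.87 [[237.0, 305.0], [241.0, 246.0], [359.0, 253.0], [355.0, 312.0]] [[427.0, -401.0], [379.0, 58.0], [526.0, 83.0], [772.0, -406.0]]
```

Request:
{"fn": "servo_tool", "kwargs": {"deltas": "87 0 -4 -12 0 0 0; 87 8 -22 -24 0 0 0; 87 8 -22 -24 0 0 0; 87 6 -15 -16 0 0 0; 87 3 -7 -6.5 0 0 0; 87 0 0 0 0 0 0; 50 0 0 0 0 0 0; 50 0 0 0 0 0 0; 50 0 0 0 0 0 0; 50 0 0 0 0 0 0", "newtons": 20}}

```text
time: 5.45
position: [422.2, 203.2, 27.2]
tool_rot: [0.525, 0.76, -0.212, 0.318]
force: [1.3, 1.4, 1.4]
gripper_width: 51.6
grip_force: 0.5
```

Request:
{"fn": "servo_tool", "kwargs": {"deltas": "40 0 0 0 0 0 0; 40 0 0 0 0 0 0; 40 0 0 0 0 0 0", "newtons": 20}}

```text
time: 5.82
position: [422.4, 203.1, 27.1]
tool_rot: [0.525, 0.76, -0.212, 0.318]
force: [0.3, 2.3, 1.5]
gripper_width: 47.8
grip_force: 19.9
```

Request:
{"fn": "servo_tool", "kwargs": {"deltas": "40 0 0 15 0 0 0; 40 0 0 25 0 0 0; 40 0 10 20 0 0 0; 40 0 0 0 0 0 0"}}

```text
time: 6.32
position: [422.8, 213.9, 88.5]
tool_rot: [0.526, 0.76, -0.211, 0.319]
force: [-1.1, -0.4, -1.7]
gripper_width: 48.1
grip_force: 20.0
```

```bash
python3 jar.py w3.png
```

```text
6.325 [422.83191826 213.8832405   88.50399023] [ 0.52563047  0.76015298 -0.21073628  0.318544  ] [ 0.82  0.65  1.82 -0.76  1.19  0.94]
{'intrinsics': [[309.707, 0.0, 319.668], [0.0, 309.707, 202.889], [0.0, 0.0, 1.0]], 'R': [[0.933, 0.359, 0.014], [0.159, -0.448, 0.88], [0.322, -0.819, -0.475]], 't': [-472.795, -14.414, 238.085]}
jar 0.93 [[254.0, 179.0], [380.0, 179.0], [380.0, 309.0], [254.0, 309.0]] [[388.0, 191.0], [464.0, 218.0], [761.0, -268.0], [481.0, -350.0]]
carton 0.64 [[255.0, 366.0], [255.0, 335.0], [372.0, 336.0], [372.0, 367.0]] [[-149.0, 3415.0], [639.0, -1265.0], [1300.0, -1224.0], [-938.0, 2597.0]]
```

View pics/w3.png

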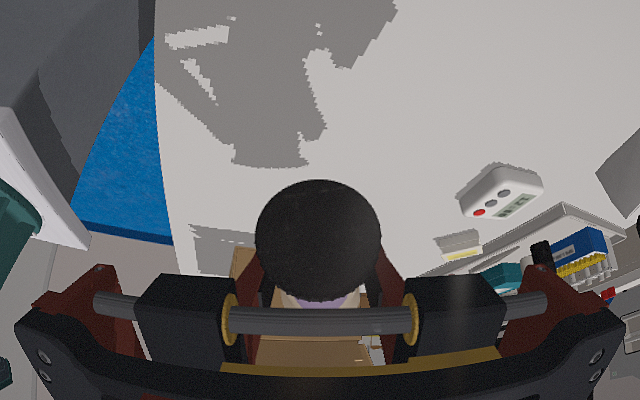

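Jar is held level, lid disc centred at (318,240). Now the quarter turn, moving away from the carton.

Request:
{"fn": "servo_tool", "kwargs": {"deltas": "40 -2 9.5 3 0.1623 0.0642 0; 40 -2 9.5 3 0.1623 0.0642 0; 40 -2 9.5 3 0.1623 0.0642 0; 40 -2 9.5 3 0.1623 0.0642 0; 40 -2 9.5 3 0.1623 0.0642 0; 40 -2 9.5 3 0.1623 0.0642 0; 40 -2 9.5 3 0.1623 0.0642 0; 40 -2 9.5 3 0.1623 0.0642 0; 40 -2 9.5 3 0.1623 0.0642 0; 40 0 0 0 0 0 0"}}

```text
time: 7.72
position: [404.0, 296.5, 111.8]
tool_rot: [0.528, 0.758, 0.211, -0.319]
force: [0.4, -0.2, -2.9]
gripper_width: 48.0
grip_force: 19.9
```

```bash
python3 - <<'E'
from h import *
o=r.observe(); print(o["position"],np.round(o["joint_pos"],2),Ro.from_quat(o["tool_rot"]).as_matrix().round(3).tolist())
ims=[]
for cam,n in (("scene",3),):
    im=r.grab_frame(cam); q=r.outline_of(cam,"jar"); 
    for k in q[:2]: print(k["score"],k["xy"],cv2.boundingRect(k["region"].astype(np.uint8)))
    x,y=map(int,q[0]["xy"]); save(cv2.resize(im[max(0,y-70):y+70,max(0,x-90):x+90],None,fx=3,fy=3),"s1.png")
    c=r.calibration(cam); x,y=max(0,x-90),max(0,y-70)
    print(((proj(c,[[404,300,60],[404,300,160],[404,300,0]])-[x,y])*3).round())
E
```

```text
[403.98240239 296.53414894 111.75011936] [-0.02  0.57  1.94  0.8   1.15 -0.9 ] [[-0.239, 0.935, -0.261], [0.665, 0.354, 0.658], [0.707, -0.016, -0.707]]
0.56 [355.5, 223.1] (349, 203, 21, 40)
[[276. 247.]
 [280. 169.]
 [273. 290.]]
```

View pics/s1.png

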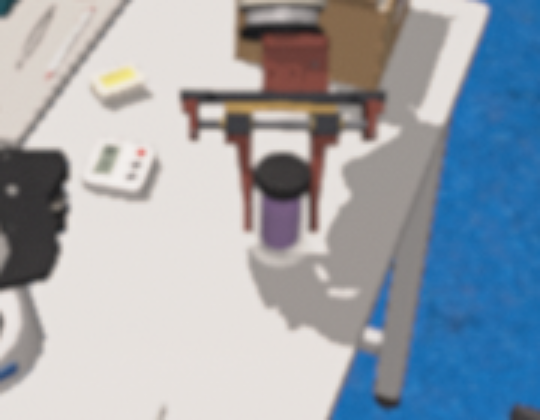

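Jar hangs upright, lid at crop (282,172), foot near (276,250). I'll lower it.

Request:
{"fn": "servo_tool", "kwargs": {"deltas": "40 0 0 -20 0 0 0; 40 0 0 -20 0 0 0; 40 0 0 -8 0 0 0; 40 0 0 -4 0 0 0; 40 0 0 -2 0 0 0; 40 0 0 0 0 0 0"}}

```text
time: 8.57
position: [404.3, 298.5, 60.4]
tool_rot: [0.525, 0.76, 0.213, -0.318]
force: [0.3, -0.3, -1.8]
gripper_width: 47.9
grip_force: 19.9
```

Request:
{"fn": "servo_tool", "kwargs": {"deltas": "40 0 0 -2 0 0 0; 40 0 0 -2 0 0 0"}}

```text
time: 8.82
position: [404.4, 298.3, 56.1]
tool_rot: [0.525, 0.76, 0.213, -0.318]
force: [0.6, 0.1, -1.1]
gripper_width: 47.8
grip_force: 19.9
```

Request:
{"fn": "servo_tool", "kwargs": {"deltas": "40 0 0 -2 0 0 0; 40 0 0 -1 0 0 0; 40 0 0 0 0 0 0"}}

```text
time: 9.2
position: [404.2, 298.4, 53.0]
tool_rot: [0.525, 0.76, 0.213, -0.318]
force: [0.5, 0.1, -1.8]
gripper_width: 47.8
grip_force: 19.9
```

Request:
{"fn": "servo_tool", "kwargs": {"deltas": "40 0 0 -2 0 0 0; 40 0 0 0 0 0 0"}}

```text
time: 9.45
position: [404.2, 298.4, 51.0]
tool_rot: [0.525, 0.76, 0.213, -0.318]
force: [0.3, 0.2, -1.8]
gripper_width: 47.5
grip_force: 19.9
```

Request:
{"fn": "servo_tool", "kwargs": {"deltas": "40 0 0 -1.5 0 0 0; 40 0 0 0 0 0 0"}}

```text
time: 9.7
position: [404.2, 298.4, 49.5]
tool_rot: [0.525, 0.76, 0.213, -0.318]
force: [0.5, 0.0, -1.7]
gripper_width: 47.7
grip_force: 19.9
```

Request:
{"fn": "servo_tool", "kwargs": {"deltas": "40 0 0 -1.5 0 0 0; 40 0 0 0 0 0 0"}}

```text
time: 9.95
position: [404.2, 298.5, 49.2]
tool_rot: [0.525, 0.76, 0.214, -0.318]
force: [0.0, -5.1, 8.5]
gripper_width: 47.9
grip_force: 20.0
```

Request:
{"fn": "servo_tool", "kwargs": {"deltas": "40 0 0 -1.5 0 0 0; 40 0 0 0 0 0 0"}}

```text
time: 10.2
position: [404.2, 298.7, 49.0]
tool_rot: [0.525, 0.76, 0.214, -0.319]
force: [0.8, -10.5, 21.7]
gripper_width: 47.7
grip_force: 20.2
```

Request:
{"fn": "servo_tool", "kwargs": {"deltas": "40 0 0 2 0 0 0; 50 0 0 0 0 0 0; 55 0 0 0 0 0 0; 60 0 0 0 0 0 0; 70 0 0 0 0 0 0; 87 0 0 0 0 0 0; 87 0 0 0 0 0 0; 87 0 0 0 0 0 0; 87 0 0 0 0 0 0"}}

```text
time: 11.32
position: [404.2, 298.4, 48.6]
tool_rot: [0.525, 0.76, 0.213, -0.318]
force: [-0.1, -0.9, -0.6]
gripper_width: 87.0
grip_force: 0.0
```

Request:
{"fn": "servo_tool", "kwargs": {"deltas": "87 5 -13 14 0 0 0; 87 10 -26 28 0 0 0; 87 12 -30 32 0 0 0; 87 0 0 45 -0.146 -0.058 0; 87 0 0 45 -0.146 -0.058 0; 87 -5 10 30 -0.146 -0.058 0; 87 -5 15 0 -0.146 -0.058 0; 87 -5 15 0 -0.146 -0.058 0; 87 -5 15 0 0 0 -0.17; 87 -5 15 0 0 0 -0.17"}}

```text
time: 12.58
position: [405.7, 299.6, 243.8]
tool_rot: [0.701, 0.713, 0.001, 0.001]
force: [0.3, -1.0, 0.1]
gripper_width: 86.6
grip_force: 0.0
```

Request:
{"fn": "servo_tool", "kwargs": {"deltas": "87 0 0 0 0 0 0; 87 0 0 0 0 0 0"}}

```text
time: 12.82
position: [406.5, 298.4, 243.0]
tool_rot: [0.698, 0.716, 0.001, 0.001]
force: [0.3, -0.6, 0.8]
gripper_width: 86.8
grip_force: 0.0
```

```bash
python3 - <<'E'
from h import *
o=r.observe(); print(o["time"],o["position"],np.round(o["joint_pos"],2),Ro.from_quat(o["tool_rot"]).as_matrix().round(3).tolist())
c=r.calibration("wrist"); im=r.grab_frame("wrist"); save(im,"w4.png")
print("cam",(-np.array(c["R"]).T@np.array(c["t"])).round(), np.array(c["R"])[2].round(3))
for q in r.outline_of("wrist","jar")[:2]:
    m=q["region"].astype(np.uint8); x,y,w,h=cv2.boundingRect(m); print(q["score"],q["xy"],(x,y,w,h)); b=m*255
    hsv=im.astype(int).sum(2); 
    yy,xx=np.nonzero(q["region"]&(hsv<200)); print("dark",xx.min(),xx.max(),yy.min(),yy.max())
    cc,R=cv2.minEnclosingCircle(np.c_[xx,yy].astype(np.float32)); print(cc,R,ray(c,[cc],98,True).round(1), ray(c,[[cc[0]-R,cc[1]],[cc[0]+R,cc[1]]],98,True).round(1))
print(ray(r.calibration("scene"),[r.outline_of("scene","jar")[0]["xy"]] if r.grab_frame("scene") is not None else 0,49))
E
```

```text
12.825 [406.48259927 298.35701545 243.026267  ] [ 0.5   0.22  1.72 -0.    1.2   0.47] [[-0.024, 1.0, 0.002], [1.0, 0.024, -0.001], [-0.001, 0.002, -1.0]]
cam [404. 377. 384.] [ 0.009 -0.288 -0.957]
0.58 [314.4, 190.3] (292, 155, 50, 64)
dark 292 341 164 217
(316.86883544921875, 190.65589904785156) 26.83926010131836 [[404.1 303.5  98. ]] [[378.5 302.9  98. ]
 [429.7 304.2  98. ]]
[[404.2060372  290.42651625  49.        ]]
```

View pics/w4.png

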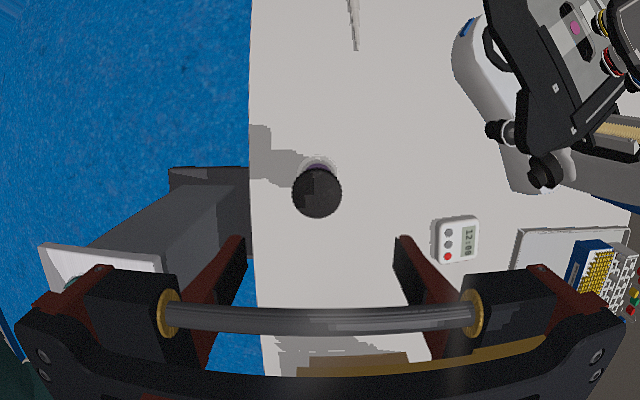

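Jar stands upright, released, lid circle centre at pixel (317,191) → about (404,302). I'll take it afresh from above.

Request:
{"fn": "servo_tool", "kwargs": {"deltas": "87 -2.5 3.6 -44 0 0 0; 87 0 0 -50 0 0 0; 87 0 0 -50 0 0 0; 87 0 0 -30 0 0 0; 87 0 0 0 0 0 0; 60 0 0 0 0 0 0; 55 0 0 0 0 0 0; 50 0 0 0 0 0 0; 45 0 0 0 0 0 0; 40 0 0 0 0 0 0"}}

```text
time: 14.28
position: [404.0, 303.3, 69.2]
tool_rot: [0.699, 0.715, 0.001, 0.001]
force: [-1.0, 0.2, 5.8]
gripper_width: 49.7
grip_force: 20.0
```

Request:
{"fn": "servo_tool", "kwargs": {"deltas": "40 0 0 0 0 0 0; 40 0 0 0 0 0 0"}}

```text
time: 14.52
position: [404.0, 303.3, 69.2]
tool_rot: [0.699, 0.715, 0.001, 0.001]
force: [-1.7, -0.3, 6.1]
gripper_width: 49.7
grip_force: 20.0
```

Request:
{"fn": "servo_tool", "kwargs": {"deltas": "40 0 0 10 0 0 0; 40 0 0 40 0 0 0; 40 0 0 50 0 0 0; 40 4 -20 50 0 0 0; 40 7 -47 40 0 0 0; 40 8 -50 0 0 0 0; 40 8 -50 0 0 0 0; 40 8 -50 0 0 0 0; 40 8 -40 0 0 0 0; 40 0 0 0 0 0 0"}}

```text
time: 15.78
position: [446.8, 43.7, 258.9]
tool_rot: [0.701, 0.713, 0.0, 0.001]
force: [0.6, -0.5, -2.8]
gripper_width: 49.3
grip_force: 20.0
```

Request:
{"fn": "servo_tool", "kwargs": {"deltas": "40 9 -50 0 0 0 0; 40 0 -40 0 0 0 0; 40 0 0 0 0 0 0; 40 0 0 0 0 0 0"}}

```text
time: 16.27
position: [455.2, -42.9, 258.5]
tool_rot: [0.699, 0.715, 0.001, 0.0]
force: [-0.3, 1.0, -1.5]
gripper_width: 49.8
grip_force: 20.0
```

```bash
python3 - <<'E'
from h import *
o=r.observe(); print(o["time"],o["position"],o["force"],np.round(o["joint_pos"],2),Ro.from_quat(o["tool_rot"]).as_matrix().round(3).tolist())
c=r.calibration("wrist"); im=r.grab_frame("wrist"); save(im,"w5.png")
t=r.grab_frame("top"); save(t,"t5.png")
print("cam",(-np.array(c["R"]).T@np.array(c["t"])).round(), np.array(c["R"]).round(4).tolist())
E
```

```text
16.275 [455.2145764  -42.93971984 258.53134462] [-0.33365212  0.9635229  -1.53513335] [-0.25  0.14  1.78  0.    1.22 -0.27] [[-0.022, 1.0, 0.001], [1.0, 0.022, 0.001], [0.001, 0.001, -1.0]]
cam [453.  36. 399.] [[0.9998, 0.0222, 0.0008], [0.021, -0.9577, 0.287], [0.0071, -0.2869, -0.9579]]
```

View pics/w5.png

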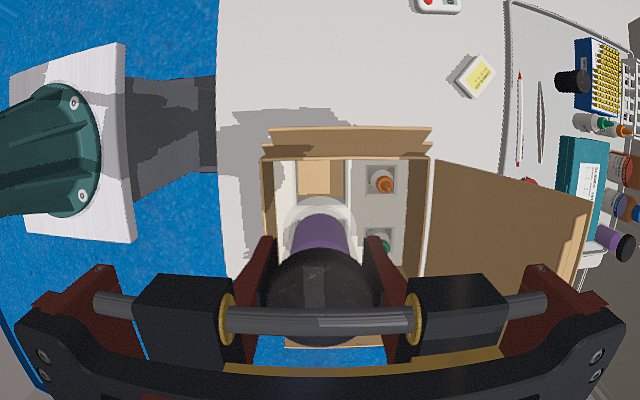

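```bash
python3 - <<'E'
from h import *
im=cv2.imread("pics/w5.png").astype(int)
R=np.array([[0.9998,0.0222,0.0008],[0.021,-0.9577,0.287],[0.0071,-0.2869,-0.9579]])
c=r.calibration("wrist")
g=im.sum(2)
print("row180",list(zip(range(255,445,2),g[178:183,255:445:2].mean(0).astype(int))))
print("col285",list(zip(range(120,205,2),g[120:205:2,283:290].mean(1).astype(int))))
print("col325",list(zip(range(120,205,2),g[120:205:2,318:326].mean(1).astype(int))))
for n,uv,z in (("FL",(263,158),112),("BL",(434,158),112),("pocketF",(299,180),45),("pocketB",(347,180),45)): print(n,ray(c,[uv],z,True).round(1))
p=np.load("carton.npy"); print(p)
E
```

```text
row180 [(255, np.int64(466)), (257, np.int64(470)), (259, np.int64(453)), (261, np.int64(377)), (263, np.int64(210)), (265, np.int64(217)), (267, np.int64(212)), (269, np.int64(209)), (271, np.int64(212)), (273, np.int64(206)), (275, np.int64(513)), (277, np.int64(492)), (279, np.int64(497)), (281, np.int64(484)), (283, np.int64(590)), (285, np.int64(659)), (287, np.int64(658)), (289, np.int64(659)), (291, np.int64(662)), (293, np.int64(628)), (295, np.int64(570)), (297, np.int64(418)), (299, np.int64(525)), (301, np.int64(521)), (303, np.int64(518)), (305, np.int64(522)), (307, np.int64(521)), (309, np.int64(521)), (311, np.int64(524)), (313, np.int64(522)), (315, np.int64(524)), (317, np.int64(523)), (319, np.int64(527)), (321, np.int64(526)), (323, np.int64(528)), (325, np.int64(529)), (327, np.int64(528)), (329, np.int64(528)), (331, np.int64(364)), (333, np.int64(373)), (335, np.int64(371)), (337, np.int64(371)), (339, np.int64(373)), (341, np.int64(374)), (343, np.int64(311)), (345, np.int64(422)), (347, np.int64(517)), (349, np.int64(683)), (351, np.int64(473)), (353, np.int64
[... 2365 characters left out ...]
int64(279)), (158, np.int64(556)), (160, np.int64(483)), (162, np.int64(531)), (164, np.int64(530)), (166, np.int64(528)), (168, np.int64(530)), (170, np.int64(528)), (172, np.int64(527)), (174, np.int64(526)), (176, np.int64(527)), (178, np.int64(528)), (180, np.int64(526)), (182, np.int64(525)), (184, np.int64(525)), (186, np.int64(523)), (188, np.int64(524)), (190, np.int64(523)), (192, np.int64(535)), (194, np.int64(339)), (196, np.int64(486)), (198, np.int64(499)), (200, np.int64(498)), (202, np.int64(499)), (204, np.int64(493))]
FL [[401.2  -6.9 112. ]]
BL [[566.5  -1.5 112. ]]
pocketF [[431.5 -42.5  45. ]]
pocketB [[487.8 -41.2  45. ]]
[ 4.81993911e+02 -8.27081958e+01  2.37669959e-02]
```

```bash
python3 - <<'E'
from h import *
c=r.calibration("wrist")
print(ray(c,[(320,193),(297,180),(330,180)],3,True).round(1),ray(c,[(297,180),(344,180),(293,180),(349,180)],42,True).round(1), ray(c,[(320,158),(320,157)],112,True).round(1))
im=cv2.imread("pics/w5.png"); cv2.imwrite("pics/w5c.png",cv2.resize(im[120:350,250:450],None,fx=2.6,fy=2.6,interpolation=2))
c=r.calibration("wrist")
K=np.array(c["intrinsics"])
def pf(P):
    q=np.array(c["R"])@P+c["t"]; a=np.arctan2(np.hypot(*q[:2]),q[2]); return q[:2]/np.hypot(*q[:2])*a*K[0,0]+K[:2,2]
z0=258.5-69.2
for dy in (-3,0,3): print("foot edge near at",pf(np.array([455.2,-42.9+dy+26.5,z0])),pf(np.array([455.2,-42.9+dy+25,z0+98])))
E
```

```text
[[456.8 -68.9   3. ]
 [426.2 -51.9   3. ]
 [469.5 -51.    3. ]] [[428.9 -43.3  42. ]
 [484.5 -42.   42. ]
 [424.2 -43.3  42. ]
 [490.4 -41.8  42. ]] [[455.1  -6.1 112. ]
 [455.1  -5.2 112. ]]
foot edge near at [319.96178636 192.89943619] [320.35422224 258.80952885]
foot edge near at [320.06401728 188.75257503] [320.53745917 252.15993792]
foot edge near at [320.16693354 184.5776792 ] [320.72387405 245.3693488 ]
```

View pics/w5c.png

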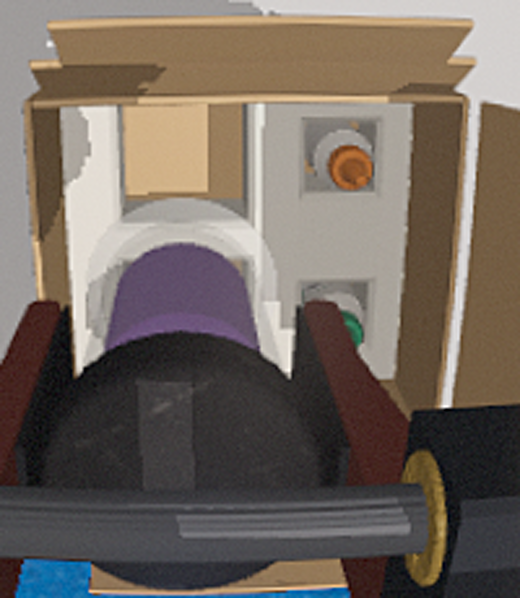

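Carton left rim and the pocket mouth (crop cols 118–262) are seen clearly, pocket centre about (457,-44.5). The jar sits about 4.5 mm to -y of the TCP, so I offset for that and lower.

Request:
{"fn": "servo_tool", "kwargs": {"deltas": "40 2 3 -30 0 0 0; 40 0 0 -40 0 0 0; 40 0 0 -40 0 0 0; 40 0 0 -20 0 0 0; 40 0 0 -8 0 0 0; 40 0 0 -6 0 0 0; 40 0 0 -6 0 0 0; 40 0 0 0 0 0 0"}}

```text
time: 17.38
position: [457.8, -40.9, 108.8]
tool_rot: [0.699, 0.715, 0.001, 0.001]
force: [0.1, 0.5, -1.8]
gripper_width: 49.9
grip_force: 20.0
```

Request:
{"fn": "servo_tool", "kwargs": {"deltas": "40 0 0 -5 0 0 0; 40 0 0 -5 0 0 0; 40 0 0 -5 0 0 0; 40 0 0 0 0 0 0"}}

```text
time: 17.88
position: [457.3, -41.0, 93.2]
tool_rot: [0.699, 0.715, 0.0, 0.0]
force: [-1.7, -0.7, -1.9]
gripper_width: 49.3
grip_force: 20.0
```

Entered the pocket cleanly.

Request:
{"fn": "servo_tool", "kwargs": {"deltas": "40 0 0 -6 0 0 0; 40 0 0 -6 0 0 0; 40 0 0 -4 0 0 0; 40 0 0 0 0 0 0"}}

```text
time: 18.38
position: [457.4, -40.9, 77.2]
tool_rot: [0.699, 0.715, 0.0, 0.0]
force: [0.6, 0.8, -1.9]
gripper_width: 49.9
grip_force: 20.0
```

Request:
{"fn": "servo_tool", "kwargs": {"deltas": "40 0 0 -2 0 0 0; 40 0 0 -1.5 0 0 0; 40 0 0 0 0 0 0"}}

```text
time: 18.75
position: [457.7, -41.0, 74.1]
tool_rot: [0.699, 0.715, 0.001, 0.001]
force: [0.4, -0.2, -2.1]
gripper_width: 49.6
grip_force: 20.0
```

Request:
{"fn": "servo_tool", "kwargs": {"deltas": "40 0 0 -1.5 0 0 0; 40 0 0 0 0 0 0"}}

```text
time: 19.0
position: [457.7, -41.0, 72.6]
tool_rot: [0.699, 0.715, 0.001, 0.001]
force: [0.8, 0.6, -2.0]
gripper_width: 49.7
grip_force: 20.0
```

Request:
{"fn": "servo_tool", "kwargs": {"deltas": "40 0 0 -1.5 0 0 0; 40 0 0 0 0 0 0"}}

```text
time: 19.25
position: [457.7, -41.1, 72.2]
tool_rot: [0.699, 0.715, 0.001, 0.001]
force: [-4.2, -0.1, 15.6]
gripper_width: 49.8
grip_force: 20.0
```

Request:
{"fn": "servo_tool", "kwargs": {"deltas": "40 0 0 1 0 0 0; 52 0 0 0 0 0 0; 60 0 0 0 0 0 0; 68 0 0 0 0 0 0; 68 0 0 0 0 0 0; 68 0 0 5 0 0 0; 68 0 0 15 0 0 0; 68 0 0 40 0 0 0; 68 0 0 50 0 0 0; 68 0 0 50 0 0 0"}}

```text
time: 20.5
position: [457.3, -40.9, 233.9]
tool_rot: [0.699, 0.715, 0.001, 0.001]
force: [1.0, -0.5, -0.7]
gripper_width: 68.0
grip_force: 0.0
```

Jar is released in the pocket. Now the left flap: close the fingers, go outside it and sweep it in.

Request:
{"fn": "servo_tool", "kwargs": {"deltas": "0 4 40 0 0 0 0; 0 4 50 0 0 0 0; 0 0 40 -10 0 0 0; 0 0 0 -40 0 0 0; 0 0 -15 -22 0 0 0; 0 0 -18 0 0 0 0; 0 0 -20 0 0 0 0; 0 0 -20 0 0 0 0; 0 0 -20 0 0 0 0; 0 0 -18 0 0 0 0"}}

```text
time: 21.75
position: [465.6, -22.5, 160.4]
tool_rot: [0.699, 0.715, 0.001, 0.001]
force: [-0.3, 0.4, -0.5]
gripper_width: 0.3
grip_force: 0.3
```

Request:
{"fn": "servo_tool", "kwargs": {"deltas": "0 0 -4 -3 0 0 0; 0 0 -6 -7 0 0 0; 0 0 -5 -8 0 0 0; 0 0 -3 -3 0 0 0; 0 0 0 -1 0 0 0"}}

```text
time: 22.38
position: [465.4, -40.0, 137.7]
tool_rot: [0.699, 0.715, 0.0, 0.0]
force: [-1.8, -0.6, -0.3]
gripper_width: 0.7
grip_force: 0.2
```

Request:
{"fn": "servo_tool", "kwargs": {"deltas": "0 0 -3 -1 0 0 0; 0 0 0 -1 0 0 0; 0 0 0 0 0 0 0"}}

```text
time: 22.75
position: [465.7, -42.6, 137.1]
tool_rot: [0.699, 0.715, 0.001, 0.001]
force: [-2.4, 2.4, 11.4]
gripper_width: 0.2
grip_force: 5.3
```

```bash
python3 - <<'E'
from h import *
im=r.grab_frame("top"); s=r.grab_frame("scene")
a=cv2.resize(im[130:270,370:510],None,fx=2.8,fy=2.8,interpolation=2); b=cv2.resize(s[60:200,300:440],None,fx=2.8,fy=2.8,interpolation=2)
save(np.hstack([a,b]),"ts1.png")
E
```

```text
(no output)
```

View pics/ts1.png

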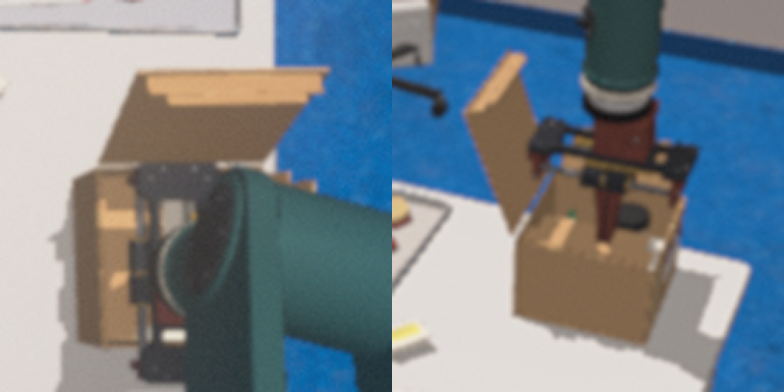

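Left flap lies flat (11 N contact at tip height 115, and both views show it over the opening). Next the right flap.

Request:
{"fn": "servo_tool", "kwargs": {"deltas": "0 0 0 30 0 0 0; 0 0 0 45 0 0 0; 0 0 -20 25 0 0 0; 0 0 -60 0 0 0 0; 0 0 -60 0 0 0 0; 0 0 -60 0 0 0 0; 0 0 -10 -30 0 0 0; 0 0 0 -42 0 0 0; 0 0 10 -3 0 0 0; 0 0 0 0 0 0 0"}}

```text
time: 24.1
position: [465.7, -242.0, 161.7]
tool_rot: [0.699, 0.715, 0.001, 0.0]
force: [-0.4, -0.7, 0.4]
gripper_width: 0.5
grip_force: 0.0
```

Request:
{"fn": "servo_tool", "kwargs": {"deltas": "0 0 20 0 0 0 0; 0 0 20 0 0 0 0; 0 0 20 0 0 0 0; 0 0 20 0 0 0 0; 0 0 20 0 0 0 0; 0 0 0 0 0 0 0"}}

```text
time: 24.85
position: [465.4, -141.2, 161.1]
tool_rot: [0.699, 0.716, 0.001, 0.0]
force: [0.4, 0.1, 0.2]
gripper_width: 0.3
grip_force: 0.0
```

Request:
{"fn": "servo_tool", "kwargs": {"deltas": "0 0 4 -3 0 0 0; 0 0 6 -7 0 0 0; 0 0 5 -8 0 0 0; 0 0 3 -4 0 0 0; 0 0 0 -1 0 0 0; 0 0 0 -1 0 0 0; 0 0 0 0 0 0 0"}}

```text
time: 25.72
position: [465.5, -124.9, 137.3]
tool_rot: [0.699, 0.715, 0.001, 0.001]
force: [-1.2, 2.2, 2.8]
gripper_width: 0.7
grip_force: 1.3
```

Request:
{"fn": "servo_tool", "kwargs": {"deltas": "0 0 0 -1 0 0 0; 0 0 0 0 0 0 0"}}

```text
time: 25.98
position: [465.6, -124.9, 137.0]
tool_rot: [0.699, 0.715, 0.001, 0.001]
force: [-3.7, 3.1, 11.6]
gripper_width: 0.5
grip_force: 5.9
```

Request:
{"fn": "servo_tool", "kwargs": {"deltas": "0 0 0 30 0 0 0; 0 0 0 55 0 0 0; 0 0 0 60 0 0 0; 0 10 10 50 0 0 0; 0 50 10 5 0 0 0; 0 55 10 0 0 0 0; 0 55 10 0 0 0 0; 0 55 0 0 0 0 0; 0 20 0 0 0 0 0; 0 0 0 0 0 0 0"}}

```text
time: 27.22
position: [711.8, -85.1, 334.9]
tool_rot: [0.699, 0.715, 0.0, 0.0]
force: [-0.8, 0.9, -0.1]
gripper_width: 0.1
grip_force: 0.0
```

```bash
python3 - <<'E'
from h import *
o=r.observe(); print(o["time"],o["position"],np.round(o["joint_pos"],2))
s=r.grab_frame("scene"); t=r.grab_frame("top"); 
for cam in ("scene","top"):
  c=r.calibration(cam)
  for n in ("lid","dust_left","dust_right"):
    for q in r.outline_of(cam,n)[:1]: print(cam,n,round(q["score"],2),q["xy"],cv2.boundingRect(q["region"].astype(np.uint8)))
  p=np.array([[483,-83]])
  def box(pts): return proj(c,np.array(pts)).round().tolist()
  print(cam,"expect L flat",box([(405,-6,114),(558,-4,114),(550,-65,114),(418,-66,114)]),"R flat",box([(405,-161,114),(558,-157,114),(550,-99,114),(418,-101,114)]))
a=cv2.resize(t[130:270,370:510],None,fx=2.8,fy=2.8,interpolation=2); b=cv2.resize(s[60:200,300:440],None,fx=2.8,fy=2.8,interpolation=2)
save(np.hstack([a,b]),"ts2.png")
E
```

```text
27.225 [711.79457875 -85.08475907 334.86645482] [-0.22  0.48  1.1   0.    1.56 -0.24]
scene lid 0.97 [343.7, 109.1] (326, 78, 32, 64)
scene dust_left 0.83 [371.1, 143.4] (348, 138, 44, 17)
scene dust_right 0.97 [379.0, 132.8] (359, 121, 44, 17)
scene expect L flat [[391.0, 155.0], [345.0, 145.0], [354.0, 135.0], [392.0, 144.0]] R flat [[404.0, 129.0], [361.0, 120.0], [357.0, 130.0], [395.0, 138.0]]
top lid 0.86 [443.7, 169.1] (405, 154, 83, 35)
top dust_left 0.68 [438.8, 200.8] (396, 153, 91, 101)
top expect L flat [[406.0, 251.0], [405.0, 191.0], [429.0, 195.0], [429.0, 247.0]] R flat [[466.0, 253.0], [464.0, 193.0], [442.0, 195.0], [443.0, 247.0]]
```

Both dust flaps match the flat outlines in the scene view. Now the lid, from behind.

Request:
{"fn": "servo_tool", "kwargs": {"deltas": "0 0 0 -50 0 0 0; 0 -5 0 -45 0 0 0; 0 -27 0 -3 0 0 0; 0 -25 0 0 0 0 0; 0 -25 0 0 0 0 0; 0 -25 0 0 0 0 0; 0 -25 0 0 0 0 0; 0 -25 0 0 0 0 0; 0 -25 0 0 0 0 0; 0 0 0 0 0 0 0"}}

```text
time: 28.88
position: [527.2, -84.8, 238.5]
tool_rot: [0.699, 0.715, 0.001, 0.001]
force: [1.2, 0.1, -0.4]
gripper_width: 0.6
grip_force: 0.0
```

Request:
{"fn": "servo_tool", "kwargs": {"deltas": "0 -25 0 0 0 0 0; 0 -25 0 0 0 0 0; 0 -10 0 -10 0 0 0; 0 -8 0 -15 0 0 0; 0 -8 0 -15 0 0 0; 0 -6 0 -15 0 0 0; 0 -4 0 -15 0 0 0; 0 -3 0 -12 0 0 0; 0 0 0 0 0 0 0"}}

```text
time: 30.0
position: [439.4, -84.8, 155.1]
tool_rot: [0.699, 0.715, 0.0, -0.0]
force: [0.1, -0.6, 0.4]
gripper_width: 0.7
grip_force: 0.0
```

Request:
{"fn": "servo_tool", "kwargs": {"deltas": "0 -2 0 -5 0 0 0; 0 0 0 -4 0 0 0; 0 0 0 -3 0 0 0; 0 0 0 0 0 0 0"}}

```text
time: 30.5
position: [437.7, -85.0, 144.0]
tool_rot: [0.699, 0.715, 0.001, 0.001]
force: [-0.2, -0.7, 0.1]
gripper_width: 0.3
grip_force: 0.0
```

Request:
{"fn": "servo_tool", "kwargs": {"deltas": "0 0 0 -1.5 0 0 0; 0 0 0 0 0 0 0"}}

```text
time: 30.75
position: [437.7, -85.0, 142.6]
tool_rot: [0.699, 0.715, 0.001, 0.001]
force: [-0.6, -0.1, 0.1]
gripper_width: 0.0
grip_force: 0.0
```

Request:
{"fn": "servo_tool", "kwargs": {"deltas": "0 -8 0 -1 0 0 0; 0 -8 0 -1 0 0 0; 0 0 0 0 0 0 0"}}

```text
time: 31.12
position: [422.5, -85.5, 141.4]
tool_rot: [0.699, 0.715, 0.001, 0.002]
force: [2.8, -0.5, 4.5]
gripper_width: 0.2
grip_force: 2.3
```

Request:
{"fn": "servo_tool", "kwargs": {"deltas": "0 0 0 -1 0 0 0; 0 0 0 0 0 0 0"}}

```text
time: 31.38
position: [422.5, -85.5, 141.0]
tool_rot: [0.699, 0.715, 0.001, 0.002]
force: [-0.7, 0.6, 15.7]
gripper_width: 0.5
grip_force: 7.8
```

Tip at 119 mm with 16 N, which is the closed height. I'll retreat and verify.

Request:
{"fn": "servo_tool", "kwargs": {"deltas": "0 0 0 5 0 0 0; 0 0 0 40 0 0 0; 0 -5 40 50 0 0 0; 0 -5 50 50 0 0 0; 0 0 55 30 0 0 0; 0 0 55 0 0 0 0; 0 0 55 0 0 0 0; 0 0 0 0 0 0 0; 0 0 0 0 0 0 0"}}

```text
time: 32.5
position: [411.5, 162.3, 306.7]
tool_rot: [0.699, 0.715, -0.0, 0.001]
force: [-0.3, 0.2, -0.2]
gripper_width: 0.7
grip_force: 0.0
```

```bash
python3 - <<'E'
from h import *
s=r.grab_frame("scene"); t=r.grab_frame("top")
a=cv2.resize(t[130:270,370:510],None,fx=2.8,fy=2.8,interpolation=2); b=cv2.resize(s[60:200,300:440],None,fx=2.8,fy=2.8,interpolation=2)
save(np.hstack([a,b]),"ts3.png"); print(r.observe()["time"])
E
```

```text
32.6
```

View pics/ts3.png

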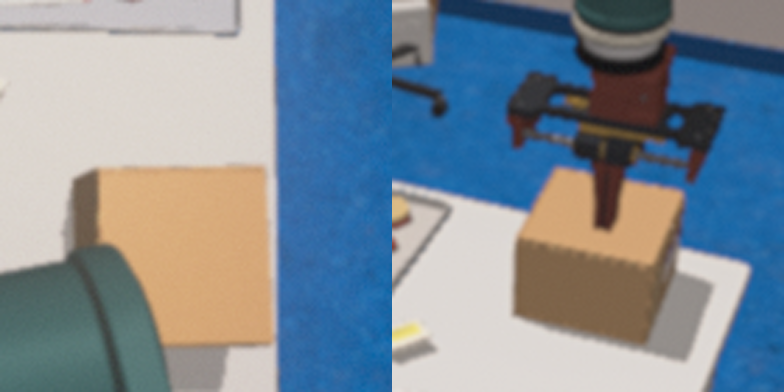

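The carton shows as a closed box in both views, with the lid level (top face at scene crop (600,215)). I'm handing the job in.

```bash
python3 -c "
from station import r
print(r.finish_job())"
```

```text
the job is handed in; nothing more can be done
None
```

The jar is upright in the left pocket, both dust flaps are folded flat and the lid is closed over them; the job was handed in at about 33 s. The lid's closed height (119 mm) and the final pictures show it shut, but I didn't see the tongue inside the front wall directly.

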